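# Make up two carving kits on the clay bench

### The arm

A 6-joint arm with a two-finger parallel gripper is mounted at the origin on the work surface. World frame = base frame: x ahead of the robot, y to its left, z up, the work surface at z = 0. Lengths are in m, angles in rad, forces in N, time in s.
With the tool pointing down it reaches from about 0.375 to 0.9 m from the base axis. Payload 3.1 kg.
Tool frame: the origin (TCP) lies on the centre line of the jaws, within the pads' length; the fingertips stand 22 mm ahead of it and the grasp point (between the pads) lies 3 mm ahead of it; z points along the fingers, y is the line along which they close (so a half turn about z gives the same grasp; the last joint's range is limited). The gripper opens to 85 mm and grips with 20 to 120 N. Pads are 22 mm wide; open, the fingers measure 114 mm over their backs; the gripper's body (76 mm by 85 mm) begins 54 mm behind the grasp point. The pads swing forward as they close: fully open they stand 13 mm farther back than shut.
Start: joints at [-1.51, 0.527, 1.433, -0, 1.181, -0.178], TCP at [0.148, -0.607, 0.253] pointing down, gripper open.
Joint ranges: [-3.08, 3.08], [-0.75, 2.2], [0.22, 2.44], [-1.43, 4.57], [0, 2.65], [-2.85, 2.85]. Speed limits (rad/s): [2.79, 2.79, 3.14, 3.14, 3.14, 3.14].

### API

Orientations are given as a unit quaternion [x, y, z, w].
In Python, from station import sense, eyes, job gives the robot as it stands.
- The arm moves only by the shell command python3 -m pendant 'ROWS' [FORCE]. ROWS is rows parted by semicolons, their numbers by spaces, 1 to 20 of them, each of 5 numbers: dx, dy, dz in m, then a turn about the tool's z in rad, then the opening from 0.0 (shut) to 1.0 (fully open); each row is the pose to reach, as a shift and turn from the pose commanded when the command began, along the tool's axes at that moment; what a row does not reach only later rows make up. A row lasts 1/10 s, in which the tool goes at most 0.05 m and 0.15 rad, less where a joint would pass 70% of its speed; a pose out of reach is approached as far as the arm can. The fingers move at their own pace and stop on an object; FORCE is the grip in N (left out, the last holds). Time passes only in rows, so rows that do not move let the fingers close. It prints the time, the measured TCP pose, the force, the opening and the grip force at its end.
- sense(): the state, without advancing time (a new reading comes with each control period).
- eyes.snapshot(name): name is "scene" or "top"; returns a dict with "pixels" (384x512x3 uint8, red, green, blue), "range_z" (384x512 float32, m along the optical axis (not along the pixel's ray), 0 where there is no reading), "fov_y" (degrees; the focal length in pixels is half the picture's height over the tangent of half this angle, whatever the lens; pixels are square), "cx", "cy" (the principal point, pixels), "R" (3x3) and "t" (3): a world point X has camera coordinates R X + t. Camera axes: x right, y down, z forward; pixel columns grow to the right and rows downward; lengths in m; the calibration is good to about 2 mm. A picture is of the moment at which its call begins.
- job.sign_off(): hands the job in; it is judged then, once.
The state is a dict: "t": time; "q": joint angles; "qd": joint speeds; "tau": joint torques, N m; "tcp_pos": TCP position; "tool_rot": TCP orientation; "force": force on the tool from outside, world axes, zero at the start; "ft_torque": the same for the moment, N m; "finger_gap": opening from 0.0 (shut) to 1.0 (fully open); "gripper_force": force on a finger pad.
Only numpy, scipy, OpenCV 4.12 (cv2) and the standard library are available. Lean on these libraries where they do the work, as an engineer would, in place of code of your own. Each camera call takes 0.05 s, during which the arm holds its last target. There are 200 camera calls.

### The job

Make up the two carvers' kits in the wooden trays. Three-bay tray: the callipers that are locked open in the widest bay, the large clay fish in the middle bay and the loop tool in the narrowest; two-bay tray: the callipers that are shut in the wider bay and the small clay fish in the narrower one. Everything lies flat on the floor of its bay, lengthwise; set the unfired fish down without dropping them, and leave the wooden rib and the whetstone where they lie.

Things in the scene. Friction and masses are not known exactly. Their poses are not given: they have to be found in the camera images.
- fish_large: The larger of two loose fish on the bench (those on the white ware board are not stock). Grey-brown unfired clay, lying on its side, (mm) 100 long, 48 wide, 110 g. Origin: underside, mid body; x from rectangular plinth (x=-48) to fan tail (x=52, swept to +y). Grip it at mid body, with flat sides 30 apart (y=+-15, over x=+-15), 24 high.
- fish_small: The smaller of two loose fish on the bench (those on the white ware board are not stock). Grey-brown unfired clay, lying on its side, (mm) 70 long, 34 wide, 50 g. Origin: underside, mid body; x from rectangular plinth (x=-34) to fan tail (x=36, swept to +y). Grip it at mid body, with flat sides 21 apart (y=+-10.5, over x=+-10), 20 high.
- callipers_open: Steel outside callipers, two bowed legs locked apart: about 36 mm between the tips. (mm) About 105 x 66, legs 6 high, 90 g, stiff: legs do not move. Origin: underside, centre of outline; x from hinge to tips. Grip the round brass locking nut: 20 diameter, 7 to 26 above the underside, axis at x=-40, y=0 (over a 26 diameter hinge disc 7 high).
- callipers_shut: The same steel callipers with the legs closed: the tips all but meet. (mm) About 105 x 47, legs 6 high, 90 g, stiff: legs do not move. Origin: underside, centre of outline; x from hinge to tips. Grip the round brass locking nut: 20 diameter, 7 to 26 above the underside, axis at x=-40, y=0 (over a 26 diameter hinge disc 7 high).
- loop_tool: Clay turning tool: dark wooden handle, brass ferrule, steel wire loop. (mm) 114 long; origin: underside, mid length; x from handle to loop. Handle 16 wide (y), 18 high, rounded edges, from x=-56 to 18; loop 23 wide, x=33 to 57, at height 9. Balances at about x=-11: grip the handle there. About 35 g.
- rib: (mm) Flat kidney-shaped wooden rib, 77 x 34 x 8, lying among the stock; not part of any kit. Origin: underside, centre.
- whetstone: (mm) Two-layer grey whetstone, 95 x 34 x 22, lying among the stock; not part of any kit. Origin: underside, centre.
- tray_three: Shallow wooden tray with three bays, fixed. (mm) 244 (x) x 144 (y), 14 high; floor top 6 above the bench, walls and partitions 5 thick, standing 8 above the floor. Origin: underside, centre. Bays side by side along x, each 134 long in y: widest 96 wide, centre x=-69; middle 72 wide, centre x=20; narrowest 56 wide, centre x=89. Things lie lengthwise along y, either way round.
- tray_two: Shallow wooden tray with two bays, fixed. (mm) 147 (x) x 144 (y), 14 high; floor top 6 above the bench, walls and partitions 5 thick, standing 8 above the floor. Origin: underside, centre. Bays side by side along x, each 134 long in y: wider 76 wide, centre x=-30.5; narrower 56 wide, centre x=40.5. Things lie lengthwise along y, either way round.
Mind the look-alikes: they are no part of the job. What is shaped like the fish_small but blue or turquoise is not meant.

How it is judged:
By the outcome, as a careful person would: the job done as asked, in the order asked, and still so for the second after the job is handed in, with the robot touching nothing.
It also fails if it takes over 144 s, if anything falls off the work surface, if the arm or the gripper's body presses on something with over 40 N, if the wrist force passes 120 N, or if a joint passes its speed limit or range.

## Working session

There is one attempt and no reset: what is moved stays moved. The work goes in short steps, Python scripts to look and compute and a shell command to move; the robot and the scene stay as the last step left them, time stands still between calls to the robot, and variables do not carry over. Pictures are saved under pics/ and viewed, at most 16 in all, crops included, and the job is handed in when it is done.

```bash
ls; mkdir -p pics; python3 - <<'E'
from station import sense, eyes, job
import cv2
s=sense();print(s)
for n in("scene","top"):
    d=eyes.snapshot(n);print(n,d["fov_y"],d["cx"],d["cy"],d["R"],d["t"])
    cv2.imwrite(f"pics/{n}0.png",cv2.resize(d["pixels"][:,:,::-1],(800,600),interpolation=cv2.INTER_CUBIC))
E
```

```text
pics
{'t': 0.0, 'q': array([-1.51052076e+00,  5.28481224e-01,  1.43390275e+00,  6.31883436e-06,
        1.18139638e+00, -1.78476951e-01]), 'qd': array([ 0.0009876 , -0.00041379, -0.00046072,  0.0013189 , -0.00100349,
        0.00054283]), 'tau': array([ 6.11701307e-04, -4.42347193e+01, -1.78025615e+01, -1.04319388e-04,
        8.45509203e-03,  1.14060126e-05]), 'tcp_pos': array([ 0.14781   , -0.60658241,  0.25232417]), 'tool_rot': array([ 9.92882661e-01,  1.19091664e-01,  6.75260426e-05, -1.09176596e-03]), 'force': array([0.15553823, 1.058422  , 0.45836836]), 'ft_torque': array([-0.03627617,  0.01405185,  0.02181738]), 'gripper_force': 0.0, 'finger_gap': 0.9992742877084384}
scene 54.66230150796737 254.574876288198 187.71570653847994 [[ 0.11278014  0.99351245  0.0146169 ]
 [ 0.64071638 -0.06147238 -0.76531279]
 [-0.75944925  0.09567737 -0.64349257]] [-0.05217909 -0.30912848  1.44976785]
top 53.18301536599522 258.05158282674574 186.6783007037177 [[-0.00443235 -0.99990565 -0.01300144]
 [-0.99743882  0.00534883 -0.07132449]
 [ 0.0713873   0.01265201 -0.99736843]] [0.00558415 0.52824842 0.8499061 ]
```

View pics/scene0.png

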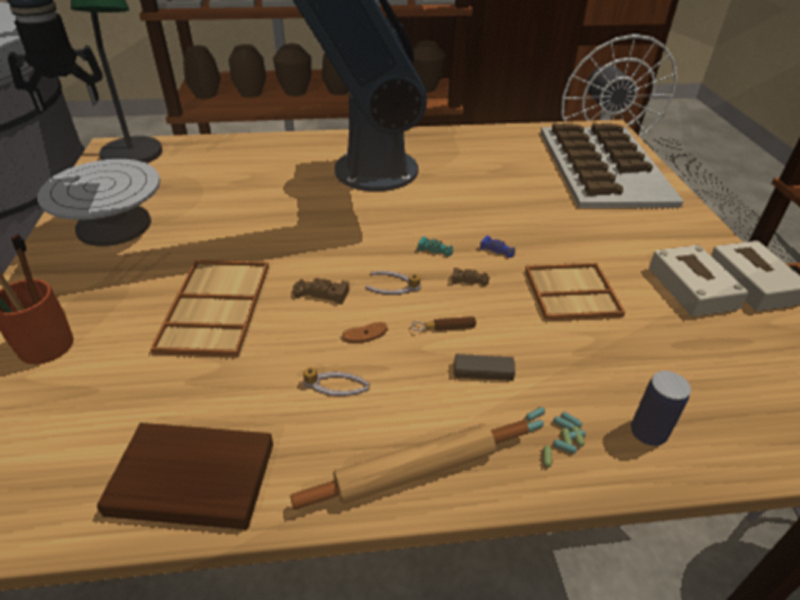

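View pics/top0.png

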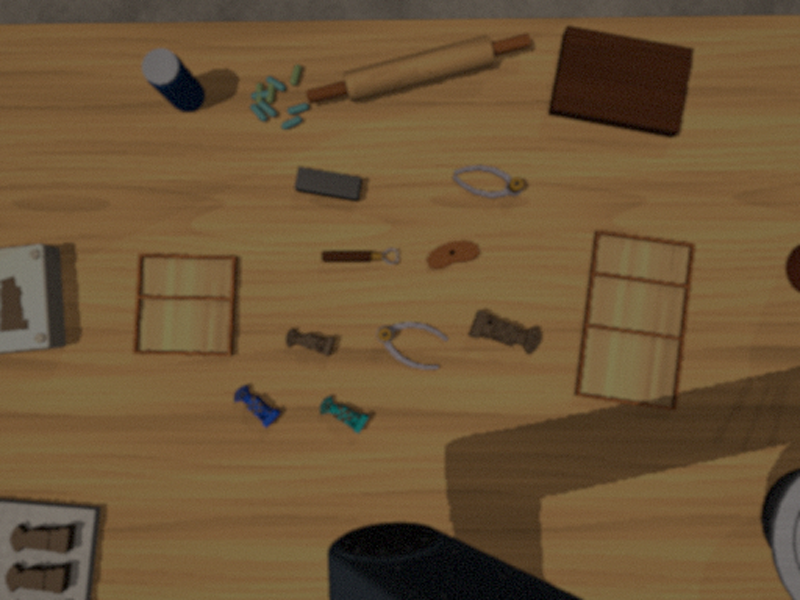

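The scene view (800x600) shows the stock between the two trays. The top view (800x600) gives these pixel positions:

| Item | Pixel position |
|---|---|
| Open callipers | nut (387,333) |
| Shut callipers | nut (517,184) |
| Large fish | (506,330) |
| Small fish | (312,342) |
| Loop tool | (360,256) |
| Three-bay tray | (636,320) |
| Two-bay tray | (187,304) |

The blue and turquoise fish are at (258,406) and (345,413).

```bash
cat > h.py <<'E'
import numpy as np, cv2
from station import sense, eyes, job
def K(d): return 192/np.tan(np.radians(d["fov_y"])/2)
def cloud(d):
    f=K(d);v,u=np.mgrid[:384,:512];z=d["range_z"]
    P=np.stack([(u-d["cx"])/f*z,(v-d["cy"])/f*z,z],-1)
    return (P-d["t"])@d["R"]
def ray(d,u,v,h):
    r=np.array([(u-d["cx"])/K(d),(v-d["cy"])/K(d),1])@d["R"];c=-d["R"].T@d["t"]
    return (c+r*(h-c[2])/r[2])
def proj(d,X):
    p=d["R"]@np.asarray(X,float)+d["t"];return np.array([p[0]/p[2]*K(d)+d["cx"],p[1]/p[2]*K(d)+d["cy"]])
def ortho(d,x0,x1,y0,y1,s,h=0.0):
    """image up=+x, left=+y ; s px per m"""
    n,m=int((x1-x0)*s),int((y1-y0)*s)
    r,c=np.mgrid[:n,:m];X=np.stack([x1-r/s,y1-c/s,np.full(r.shape,h)],-1)
    p=X@d["R"].T+d["t"];f=K(d)
    return cv2.remap(d["pixels"][:,:,::-1],(p[...,0]/p[...,2]*f+d["cx"]).astype(np.float32),(p[...,1]/p[...,2]*f+d["cy"]).astype(np.float32),cv2.INTER_CUBIC)
E
python3 - <<'E'
from h import *
for n in("top","scene"):
    d=eyes.snapshot(n);P=cloud(d);print(n)
    ok=(d["range_z"]>0)&(P[...,0]>.33)&(P[...,0]<.75)&(abs(P[...,1])<.4)
    b=ok&(abs(P[...,2])<.01);A=np.c_[P[b][:,:2],np.ones(b.sum())];co=np.linalg.lstsq(A,P[b][:,2],rcond=None)[0];print(co,np.std(P[b][:,2]-A@co),np.median(P[b][:,2]))
    H=P[...,2]-np.median(P[b][:,2]);m=(ok&(H>.0035)).astype(np.uint8)
    k,L,st,ce=cv2.connectedComponentsWithStats(m,connectivity=8)
    for i in range(1,k):
        if st[i,4]<25: continue
        q=P[L==i];r=cv2.minAreaRect((q[:,:2]*1000).astype(np.float32))
        print(st[i,4],ce[i].round(),"xy",q[:,:2].mean(0).round(3),"zmax/95/50",np.percentile(q[:,2],[100,95,50]).round(4),"rect",np.round(r[0]),np.round(r[1]),round(r[2]))
    if n=="top":
        for j,(y0,y1) in enumerate([(-.2,.09),(.0,.29)]):
            pass
        cv2.imwrite("pics/or.png",ortho(d,.37,.63,-.13,.2,2300,.01))
E
```

```text
top
[-0.0025364  -0.00219997  0.00213047] 0.0027566337700927995 0.0001154424975085976
664 [210. 117.] xy [0.688 0.112] zmax/95/50 [0.0256 0.024  0.0213] rect [690. 113.] [95. 35.] 80
330 [316. 116.] xy [ 0.692 -0.131] zmax/95/50 [0.0292 0.0271 0.0064] rect [ 695. -123.] [102.  45.] 88
6237 [405. 206.] xy [ 0.483 -0.33 ] zmax/95/50 [0.0188 0.0142 0.0064] rect [ 489. -334.] [145. 250.] 82
411 [290. 162.] xy [ 0.586 -0.07 ] zmax/95/50 [0.0129 0.0105 0.0077] rect [587. -69.] [34. 77.] 15
324 [227. 163.] xy [0.582 0.073] zmax/95/50 [0.0211 0.0192 0.0162] rect [582.  66.] [ 21. 112.] 1
3724 [118. 194.] xy [0.513 0.325] zmax/95/50 [0.0179 0.0143 0.0062] rect [513. 324.] [146. 147.] 88
633 [323. 212.] xy [ 0.47  -0.142] zmax/95/50 [0.0301 0.0264 0.022 ] rect [ 469. -148.] [105.  40.] 73
315 [259. 218.] xy [0.458 0.002] zmax/95/50 [0.0301 0.0267 0.0064] rect [456.  -6.] [100.  64.] 72
302 [199. 218.] xy [0.458 0.137] zmax/95/50 [0.0255 0.0225 0.0186] rect [458. 141.] [70. 28.] 77
332 [164. 259.] xy [0.366 0.215] zmax/95/50 [0.0249 0.0224 0.0177] rect [366. 218.] [70. 29.] 53
311 [220. 264.] x
[... 561 characters left out ...]
.] 89
183 [300. 176.] xy [0.46  0.135] zmax/95/50 [0.0236 0.0212 0.0142] rect [456. 139.] [69. 34.] 79
177 [256. 180.] xy [0.461 0.003] zmax/95/50 [0.0301 0.0254 0.0063] rect [454.  -8.] [99. 64.] 74
382 [206. 185.] xy [ 0.476 -0.143] zmax/95/50 [0.028  0.0258 0.0193] rect [ 469. -148.] [102.  42.] 74
236 [287. 207.] xy [0.585 0.073] zmax/95/50 [0.0212 0.0186 0.0136] rect [583.  65.] [112.  24.] 89
239 [233. 212.] xy [ 0.586 -0.071] zmax/95/50 [0.0103 0.0093 0.0071] rect [586. -71.] [36. 77.] 15
562 [310. 234.] xy [0.694 0.111] zmax/95/50 [0.0255 0.023  0.0206] rect [689. 113.] [95. 38.] 80
288 [211. 244.] xy [ 0.693 -0.134] zmax/95/50 [0.0293 0.0258 0.006 ] rect [ 694. -124.] [104.  45.] 80
```

View pics/or.png

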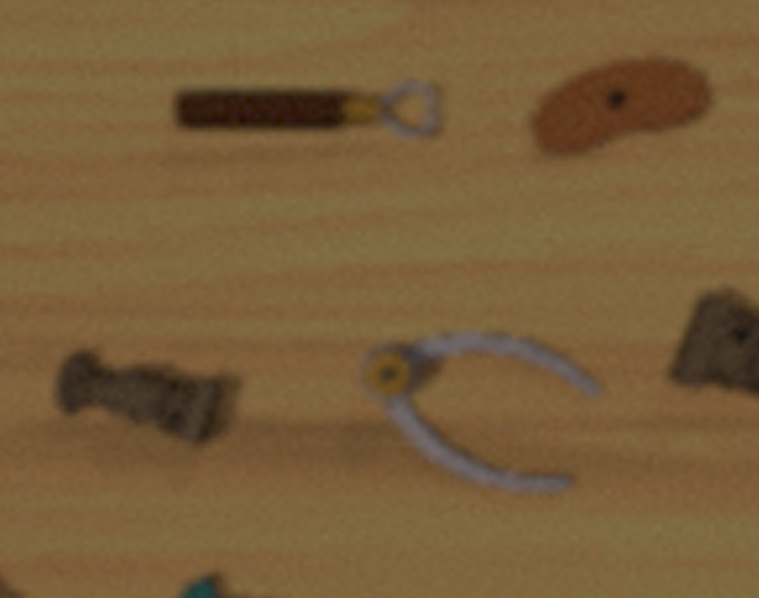

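The orthoview (2.3 px/mm, x up, y left) shows the open callipers' nut at (388,372), with tips at (598,390) and (568,483). The loop tool runs from (177,109) to (438,108), and the small fish from (60,383) to (228,415). Depth heights from the two views agree to about 1 mm and match the given sizes. Next are closer crops for the angles, and a measurement of the fingertips.

```bash
python3 - <<'E'
from h import *
d=eyes.snapshot("top"); print("cam",-d["R"].T@d["t"])
L=[("FL",.469,-.147,.02),("FS",.458,.140,.018),("SH",.694,-.123,.01),("LT",.582,.066,.015)]
im=[]
for n,x,y,h in L:
    o=ortho(d,x-.0428,x+.0428,y-.0571,y+.0571,3500,h)[:299,:399];o=cv2.copyMakeBorder(o,0,1,0,1,cv2.BORDER_CONSTANT,value=(255,255,255));im.append(cv2.convertScaleAbs(o,alpha=1.8))
cv2.imwrite("pics/crops.png",np.vstack([np.hstack(im[:2]),np.hstack(im[2:])]))
S=1.5625
for nm,c in (("three TL TR BR BL",[(597,232),(692,242),(675,407),(577,394)]),("two",[(139,255),(238,255),(235,354),(135,353)])):
    W=np.array([ray(d,u/S,v/S,.014)[:2] for u,v in c]);print(nm,W.round(4).tolist(),W.mean(0))
    for i in range(4):
        e=W[(i+1)%4]-W[i];print(np.hypot(*e).round(4),np.degrees(np.arctan2(e[1],e[0])).round(1))
P=cloud(d);
for nm,(cx,cy) in (("three",(.488,-.334)),("two",(.513,.324))):
    m=(abs(P[...,0]-cx)<.16)&(abs(P[...,1]-cy)<.12)&(P[...,2]>.0105)&(d["range_z"]>0)
    q=P[m][:,:2]*1000;r=cv2.minAreaRect(q.astype(np.float32));print(nm,r)
# fingertips in the scene view
d=eyes.snapshot("scene");P=cloud(d);t=sense()["tcp_pos"]
m=(np.hypot(P[...,0]-t[0],P[...,1]-t[1])<.075)&(P[...,2]>.12)&(P[...,2]<.35)
z=P[m][:,2];print("tip z rel tcp",np.sort(z)[:12].round(4)-t[2])
E
python3 -m pendant '0 0 0 0 0;0 0 0 0 0;0 0 0 0 0;0 0 0 0 0;0 0 0 0 0;0 0 0 0 0;0 0 0 0 0;0 0 0 0 0;0 0 0 0 0;0 0 0 0 0' 60
python3 - <<'E'
from h import *
d=eyes.snapshot("scene");P=cloud(d);t=sense()["tcp_pos"]
m=(np.hypot(P[...,0]-t[0],P[...,1]-t[1])<.075)&(P[...,2]>.12)&(P[...,2]<.35)
z=P[m][:,2];print("shut tip z rel tcp",np.sort(z)[:12].round(4)-t[2])
E
```

```text
cam [ 0.46624773 -0.0079949   0.88541916]
three TL TR BR BL [[0.6146, -0.2807], [0.599, -0.4182], [0.3612, -0.3848], [0.3801, -0.2457]] [ 0.48872091 -0.3323488 ]
0.1384 -96.5
0.24 172.0
0.1404 82.3
0.2371 -8.5
two [[0.5849, 0.392], [0.584, 0.2456], [0.4392, 0.2478], [0.4412, 0.3939]] [0.51231693 0.31982084]
0.1463 -90.4
0.1448 179.1
0.1462 89.2
0.1437 -0.8
three ((488.2672424316406, -334.3001403808594), (145.49813842773438, 244.46311950683594), 81.41317749023438)
two ((470.61328125, 299.20770263671875), (196.1206817626953, 230.5289764404297), 88.56754302978516)
tip z rel tcp [-0.00985477 -0.00905477 -0.00865477 -0.00785477 -0.00735477 -0.00695477
 -0.00665477 -0.00635477 -0.00485477 -0.00465477 -0.00405477 -0.00385477]
t: 1.3
tcp_pos: [0.1479, -0.6072, 0.2533]
tool_rot: [0.993, 0.119, -0.0, -0.0]
force: [0.0, -0.6, 0.2]
finger_gap: 0.003
gripper_force: 0.0
shut tip z rel tcp [-0.02220584 -0.02150584 -0.02110584 -0.02100584 -0.02000584 -0.01930584
 -0.01870584 -0.01690584 -0.01650584 -0.01610584 -0.01600584 -0.01560584]
```

View pics/crops.png

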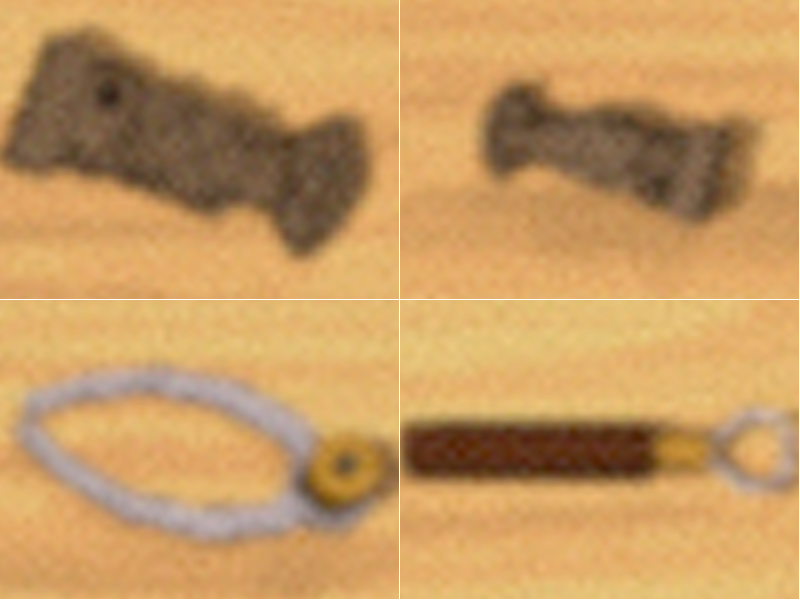

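The crops (3.5 px/mm) show these features:

- **Large fish:** straight plinth edge from (50,40) to (5,165), with the tail on the right.
- **Small fish:** tail at left (485,130), plinth at right (730,170).
- **Shut callipers:** nut top at (346,463), tips at (25,425).
- **Loop tool:** handle along row 451, from column 403 to 655.

The fingertips stand 22 mm ahead of the TCP when shut and about 9 mm when open. Next I'll refine the fish axes by edge fit and work out the first move.

```bash
cat >> h.py <<'E'
def go(x,y,z,yawdeg):
    s=sense();q=s["tool_rot"];p=s["tcp_pos"]
    from scipy.spatial.transform import Rotation as Ro
    R=Ro.from_quat(q).as_matrix();dv=R.T@(np.array([x,y,z])-p)
    a=np.degrees(np.arctan2(R[1,0],R[0,0]));dt=-np.radians((yawdeg-a+180)%360-180)
    print("t",round(s["t"],2),"yaw",a.round(2),"tcp",p.round(4),"-> rows",dv.round(4),"turn",dt.round(3),"q6",s["q"][5].round(2))
def nut(d,u,v,h): return ray(d,u,v,h)[:2]
E
python3 - <<'E'
from h import *
d=eyes.snapshot("top")
for n,x,y,h,th,hl in [("FL",.4706,-.1433,.012,17,13),("FS",.458,.140,.010,14,9)]:
    S=4000;o=ortho(d,x-.05,x+.05,y-.07,y+.07,S,h);g=cv2.GaussianBlur(o,(0,0),4)[...,2].astype(np.uint8)
    T,m=cv2.threshold(g,0,255,cv2.THRESH_BINARY_INV+cv2.THRESH_OTSU)
    k,L,st,ce=cv2.connectedComponentsWithStats(m);i=L[200,280];m=(L==i).astype(np.uint8)*255
    for it in range(8):
        M=cv2.getRotationMatrix2D((280,200),th,1);r=cv2.warpAffine(m,M,(560,400))>0
        cols=np.where(r.any(0))[0];c0=cols[0]+ (0.48 if n=="FL" else .52)*(cols[-1]-cols[0]);u=np.arange(int(c0-hl*4),int(c0+hl*4))
        top=r[:,u].argmax(0);bot=400-r[::-1,u].argmax(0);a=np.polyfit(u,top,1);b=np.polyfit(u,bot,1)
        th+=np.degrees((a[0]+b[0])/2)*.7
    mid=(top+bot).mean()/2;Mi=cv2.invertAffineTransform(M);px=Mi@[c0,mid,1]
    print(n,"T",T,"th",round(th,1),"slopes",a[0].round(3),b[0].round(3),"width",(bot-top).mean()/4,"len",(cols[-1]-cols[0])/4,"org",x+(200-px[1])/S,y+(280-px[0])/S,"axis yaw",90-th)
go(.4682,.0306,.12,-18.3)
E
```

```text
FL T 94.0 th 18.7 slopes -0.034 0.034 width 35.58653846153846 len 104.0 org 0.47074582812957444 -0.14352887262251063 axis yaw 71.29193108385846
FS T 95.0 th 10.8 slopes -0.108 0.108 width 27.038194444444443 len 78.75 org 0.45773709322497574 0.1355203115573434 axis yaw 79.23553124951478
t 1.4 yaw 13.68 tcp [ 0.1479 -0.6072  0.2533] -> rows [ 0.4621 -0.544   0.1333] turn 0.558 q6 -0.18
```

```bash
python3 -m pendant '0.46 -0.54 0.03 0.56 0.5;0.46 -0.54 0.03 0.56 0.5;0.46 -0.54 0.03 0.56 0.5;0.46 -0.54 0.03 0.56 0.5;0.46 -0.54 0.03 0.56 0.5;0.46 -0.54 0.03 0.56 0.5;0.46 -0.54 0.03 0.56 0.5;0.46 -0.54 0.03 0.56 0.5;0.46 -0.54 0.03 0.56 0.5;0.462 -0.544 0.03 0.56 0.5;0.462 -0.544 0.03 0.56 0.5;0.462 -0.544 0.03 0.56 0.5;0.462 -0.544 0.03 0.56 0.5;0.462 -0.544 0.03 0.56 0.5;0.462 -0.544 0.03 0.56 0.5;0.462 -0.544 0.03 0.56 0.5;0.462 -0.544 0.06 0.56 0.5;0.462 -0.544 0.1 0.56 0.5;0.462 -0.544 0.133 0.56 0.5;0.462 -0.544 0.133 0.56 0.5' 60
python3 -c "
from h import *
go(.4682,.0306,.030,-18.3)"
```

```text
t: 3.4
tcp_pos: [0.465, 0.0299, 0.1173]
tool_rot: [0.987, -0.161, -0.005, 0.0]
force: [-0.3, -0.1, 0.2]
finger_gap: 0.5
gripper_force: 0.0
t 3.4 yaw -18.5 tcp [0.465  0.0299 0.1173] -> rows [ 0.0036 -0.0018  0.0873] turn -0.003 q6 1.72
```

```bash
python3 -m pendant '0 0 0.04 0 0.5;0 0 0.05 0 0.5;0 0 0.05 0 0.5'
python3 -c "
from h import *
go(.4682,.0306,.030,-18.3)
d=eyes.snapshot('scene');cv2.imwrite('pics/a1.png',cv2.resize(d['pixels'][120:240,170:330,::-1],None,fx=5,fy=5,interpolation=cv2.INTER_CUBIC))"
```

```text
t: 3.7
tcp_pos: [0.4676, 0.0301, 0.0703]
tool_rot: [0.987, -0.16, -0.001, 0.0]
force: [0.2, 0.8, 0.3]
finger_gap: 0.501
gripper_force: 0.0
t 3.7 yaw -18.45 tcp [0.4676 0.0301 0.0703] -> rows [ 0.0005 -0.0007  0.0403] turn -0.003 q6 1.72
```

View pics/a1.png

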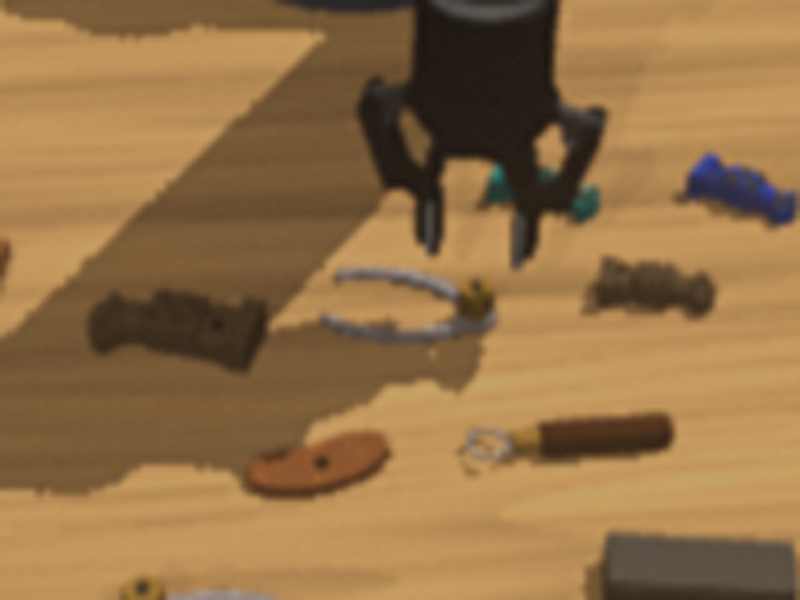

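The fingertips at (430,250) and (522,262) straddle the nut at (478,297), so the approach is centred. I'll descend and close.

```bash
python3 -m pendant '0 0 0.03 0 0.5;0 0 0.039 0 0.5;0 0 0.039 0 0.5;0 0 0.039 0 0;0 0 0.039 0 0;0 0 0.039 0 0;0 0 0.039 0 0;0 0 0.039 0 0;0 0 0.039 0 0;0 0 0.039 0 0;0 0 0.039 0 0;0 0 0.01 0 0;0 0 -0.01 0 0;0 0 -0.05 0 0;0 0 -0.06 0 0;0 0 -0.06 0 0' 70
python3 -c "
from h import *
d=eyes.snapshot('scene');cv2.imwrite('pics/a2.png',cv2.resize(d['pixels'][80:200,170:330,::-1],None,fx=5,fy=5,interpolation=cv2.INTER_CUBIC))"
```

```text
t: 5.35
tcp_pos: [0.4692, 0.0305, 0.1322]
tool_rot: [0.987, -0.16, 0.002, 0.0]
force: [-0.5, -0.4, -1.2]
finger_gap: 0.202
gripper_force: 68.6
```

View pics/a2.png

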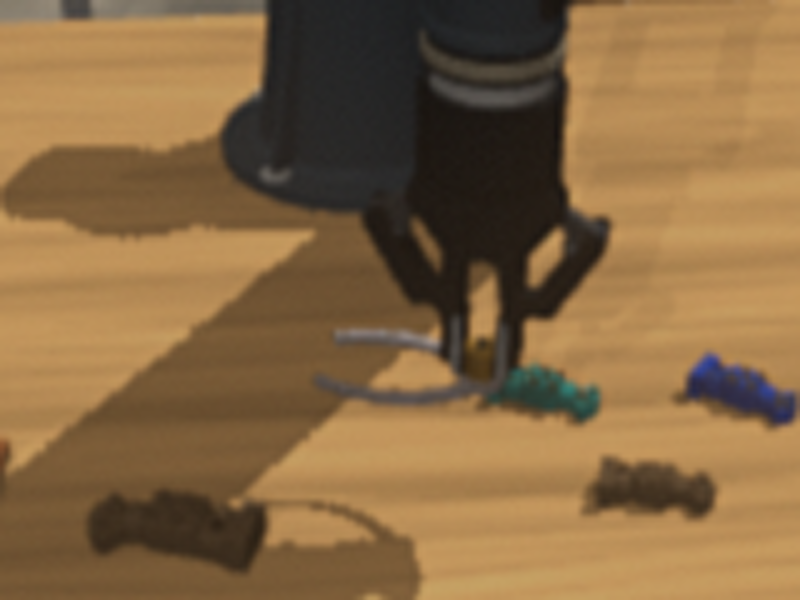

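The callipers are held level, nut between the pads at (482,355).

```bash
python3 -c "
from h import *
go(.4256,-.2842,.10,-8.2)"
```

```text
t 5.4 yaw -18.4 tcp [0.4683 0.0306 0.1309] -> rows [0.0588 0.3122 0.0309] turn -0.178 q6 1.72
```

```bash
python3 -m pendant '0.006 0.03 0 -0.02 0;0.012 0.06 0 -0.04 0;0.018 0.1 0 -0.06 0;0.025 0.14 0 -0.08 0;0.034 0.18 0 -0.1 0;0.042 0.22 0 -0.13 0;0.05 0.26 0 -0.15 0;0.056 0.29 0.01 -0.178 0;0.059 0.312 0.02 -0.178 0;0.059 0.312 0.03 -0.178 0;0.059 0.312 0.03 -0.178 0;0.059 0.312 0.03 -0.178 0;0.059 0.312 0.03 -0.178 0'
python3 -c "
from h import *
go(.4256,-.2842,.037,-8.2)"
```

```text
t: 6.7
tcp_pos: [0.4255, -0.2826, 0.1001]
tool_rot: [0.997, -0.071, -0.0, -0.001]
force: [0.2, 0.2, -0.8]
finger_gap: 0.199
gripper_force: 68.8
t 6.7 yaw -8.12 tcp [ 0.4255 -0.2826  0.1001] -> rows [0.0004 0.0016 0.0631] turn 0.001 q6 0.91
```

```bash
python3 -m pendant '0 0.001 0.03 0 0;0 0.001 0.05 0 0;0 0.001 0.058 0 0;0 0.001 0.061 0 0;0 0.001 0.062 0 0;0 0.001 0.062 0 0;0 0.001 0.062 0 0'
```

```text
t: 7.4
tcp_pos: [0.4259, -0.2855, 0.0391]
tool_rot: [0.997, -0.071, 0.001, 0.001]
force: [0.1, 0.4, -1.1]
finger_gap: 0.201
gripper_force: 68.9
```

```bash
python3 -m pendant '0 0 0.001 0 0;0 0 0.0015 0 0;0 0 0.0015 0 0'; python3 -m pendant '0 0 0 0 0.25;0 0 0 0 0.35;0 0 0 0 0.45;0 0 0 0 0.45;0 0 -0.03 0 0.45;0 0 -0.08 0 0.5;0 0 -0.12 0 0.5;0 0 -0.12 0 0.5;0 0 -0.12 0 0.5'
python3 -c "
from h import *
go(.4707,-.1435,.12,161.5)
go(.4707,-.1435,.12,-18.5)"
```

```text
t: 7.7
tcp_pos: [0.4259, -0.2856, 0.0387]
tool_rot: [0.997, -0.072, 0.001, 0.001]
force: [-0.7, 1.8, 11.3]
finger_gap: 0.2
gripper_force: 70.1
t: 8.6
tcp_pos: [0.4257, -0.2853, 0.1576]
tool_rot: [0.997, -0.072, 0.001, 0.001]
force: [0.4, -0.4, -0.6]
finger_gap: 0.499
gripper_force: 0.0
t 8.6 yaw -8.2 tcp [ 0.4257 -0.2853  0.1576] -> rows [ 0.0243 -0.1468  0.0375] turn -2.962 q6 0.91
t 8.6 yaw -8.2 tcp [ 0.4257 -0.2853  0.1576] -> rows [ 0.0243 -0.1468  0.0375] turn 0.18 q6 0.91
```

```bash
python3 -m pendant '0.024 -0.147 0 -1.388 0.65;0.024 -0.147 0 -1.388 0.65;0.024 -0.147 0 -1.388 0.65;0.024 -0.147 0 -1.388 0.65;0.024 -0.147 0 -1.388 0.65;0.024 -0.147 0 -1.388 0.65;0.024 -0.147 0 -1.388 0.65;0.024 -0.147 0 -1.388 0.65;0.024 -0.147 0.02 -1.388 0.65;0.024 -0.147 0.05 -1.388 0.65;0.024 -0.147 0.07 -1.388 0.65;0.024 -0.147 0.07 -1.388 0.65;0.024 -0.147 0.07 -1.388 0.65' 30
python3 -c "
from h import *
go(.4707,-.1435,.030,71.3)
a=eyes.snapshot('scene')['pixels'][100:250,90:330,::-1];b=eyes.snapshot('top')['pixels'][130:280,280:460,::-1]
cv2.imwrite('pics/a3.png',cv2.resize(np.hstack([a,b]),None,fx=1.9,fy=1.9,interpolation=cv2.INTER_CUBIC))"
```

```text
t: 9.9
tcp_pos: [0.4692, -0.1425, 0.0856]
tool_rot: [0.813, 0.583, -0.001, -0.002]
force: [0.7, -0.0, 0.2]
finger_gap: 0.645
gripper_force: 0.0
t 9.9 yaw 71.31 tcp [ 0.4692 -0.1425  0.0856] -> rows [-0.0005  0.0019  0.0556] turn 0.0 q6 -0.2
```

View pics/a3.png

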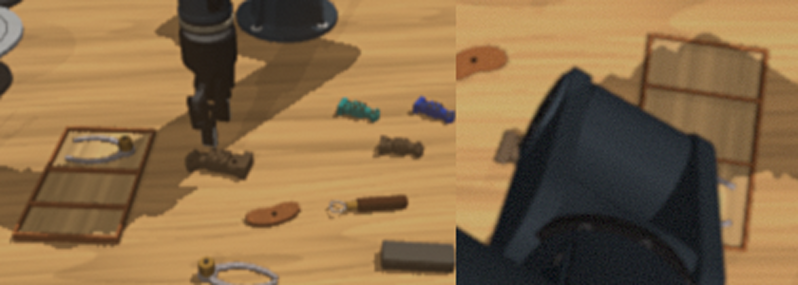

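The open callipers lie inside the widest bay at (100,150), and the gripper stands over the large fish's mid body at (215,155). I'll grasp it.

```bash
python3 -m pendant '0 0.001 0.03 0 0.65;0 0.001 0.05 0 0.65;0 0.001 0.055 0 0.65;0 0.001 0.055 0 0.65;0 0.001 0.055 0 0.5;0 0.001 0.055 0 0.3;0 0.001 0.055 0 0.2;0 0.001 0.055 0 0.2;0 0.001 0.055 0 0.2;0 0.001 0.055 0 0.2;0 0.001 0.055 0 0.2' 30
python3 -m pendant '0 0 -0.01 0 0.2;0 0 -0.03 0 0.2;0 0 -0.06 0 0.2;0 0 -0.08 0 0.2;0 0 -0.08 0 0.2;0 0 -0.08 0 0.2'
python3 -c "
from h import *
go(.5083,-.3363,.1,82)"
```

```text
t: 11.1
tcp_pos: [0.4715, -0.1435, 0.0331]
tool_rot: [0.813, 0.583, 0.0, 0.001]
force: [-0.5, 0.0, 6.9]
finger_gap: 0.337
gripper_force: 29.9
t: 11.7
tcp_pos: [0.4712, -0.1433, 0.1124]
tool_rot: [0.812, 0.583, 0.0, 0.001]
force: [-0.4, -0.1, -0.8]
finger_gap: 0.347
gripper_force: 30.2
t 11.7 yaw 71.33 tcp [ 0.4712 -0.1433  0.1124] -> rows [-0.1709  0.0969  0.0126] turn -0.186 q6 -0.2
```

```bash
python3 -m pendant '-0.03 0.016 0 -0.03 0.2;-0.06 0.033 0 -0.06 0.2;-0.09 0.05 0 -0.1 0.2;-0.12 0.07 0 -0.13 0.2;-0.15 0.085 0 -0.16 0.2;-0.171 0.097 0 -0.186 0.2;-0.171 0.097 0.01 -0.186 0.2;-0.171 0.097 0.012 -0.186 0.2;-0.171 0.097 0.012 -0.186 0.2;-0.171 0.097 0.012 -0.186 0.2'
python3 -c "
from h import *
go(.5083,-.3363,.041,82)
a=eyes.snapshot('scene')['pixels'][120:240,60:220,::-1]
cv2.imwrite('pics/a4.png',cv2.resize(a,None,fx=4,fy=4,interpolation=cv2.INTER_CUBIC))"
```

```text
t: 12.7
tcp_pos: [0.5076, -0.3346, 0.0991]
tool_rot: [0.754, 0.656, -0.0, -0.001]
force: [-0.0, 0.1, -1.3]
finger_gap: 0.346
gripper_force: 30.1
t 12.7 yaw 82.04 tcp [ 0.5076 -0.3346  0.0991] -> rows [-0.0017  0.001   0.0581] turn 0.001 q6 -0.63
```

View pics/a4.png

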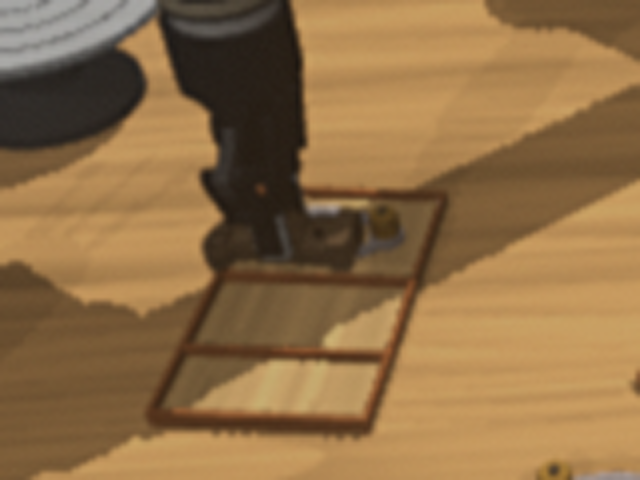

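The fish hangs level at (280,245), ahead of the middle bay in this oblique view. I'll lower it gently.

```bash
python3 -m pendant '-0.001 0 0.03 0 0.2;-0.001 0 0.048 0 0.2;-0.001 0 0.055 0 0.2;-0.001 0 0.057 0 0.2;-0.001 0 0.057 0 0.2;-0.001 0 0.057 0 0.2'
python3 -m pendant '0 0 0.001 0 0.2;0 0 0.001 0 0.2'
```

```text
t: 13.35
tcp_pos: [0.5087, -0.3377, 0.0438]
tool_rot: [0.755, 0.656, 0.0, 0.001]
force: [-0.3, -0.5, -1.0]
finger_gap: 0.339
gripper_force: 30.1
t: 13.55
tcp_pos: [0.5083, -0.3376, 0.0424]
tool_rot: [0.755, 0.656, 0.0, 0.001]
force: [-0.2, 0.1, -1.2]
finger_gap: 0.343
gripper_force: 30.1
```

```bash
python3 -m pendant '0 0 0.001 0 0.2;0 0 0.002 0 0.2;0 0 0.002 0 0.2'
python3 -m pendant '0 0 0.001 0 0.2;0 0 0.001 0 0.2'
```

```text
t: 13.85
tcp_pos: [0.508, -0.3373, 0.0397]
tool_rot: [0.755, 0.656, -0.0, -0.0]
force: [-0.2, -0.0, -2.5]
finger_gap: 0.343
gripper_force: 30.1
t: 14.05
tcp_pos: [0.5081, -0.3374, 0.0391]
tool_rot: [0.755, 0.656, -0.0, 0.0]
force: [-0.2, 0.2, 1.5]
finger_gap: 0.344
gripper_force: 30.4
```

Contact shows: the force rose from about −1 to +1.5 N at z = 0.039, as predicted. I'll release slowly and retreat.

```bash
python3 -m pendant '0 0 0.0005 0 0.2;0 0 0.0005 0 0.36;0 0 0.0005 0 0.4;0 0 0.0005 0 0.45;0 0 0.0005 0 0.5;0 0 0.0005 0 0.5;0 0 -0.03 0 0.5;0 0 -0.08 0 0.5;0 0 -0.1 0 0.5;0 0 -0.1 0 0.5'
python3 -c "
from h import *
go(.5817,.0773,.1,90)"
```

```text
t: 15.05
tcp_pos: [0.51, -0.3391, 0.1427]
tool_rot: [0.755, 0.656, 0.0, 0.004]
force: [-0.3, 0.0, -0.1]
finger_gap: 0.498
gripper_force: 0.0
t 15.05 yaw 81.99 tcp [ 0.51   -0.3391  0.1427] -> rows [0.4225 0.0127 0.0407] turn -0.14 q6 -0.63
```

```bash
python3 -m pendant '0.42 0.013 0 -0.14 0.45;0.42 0.013 0 -0.14 0.45;0.42 0.013 0 -0.14 0.45;0.42 0.013 0 -0.14 0.45;0.42 0.013 0 -0.14 0.45;0.42 0.013 0 -0.14 0.45;0.42 0.013 0 -0.14 0.45;0.42 0.013 0 -0.14 0.45;0.422 0.013 0 -0.14 0.45;0.422 0.013 0 -0.14 0.45;0.422 0.013 0.03 -0.14 0.45;0.422 0.013 0.06 -0.14 0.45;0.422 0.013 0.06 -0.14 0.45;0.422 0.013 0.06 -0.14 0.45' 30
python3 -c "
from h import *
go(.5817,.0773,.029,90)
a=eyes.snapshot('scene')['pixels'][140:240,60:330,::-1]
cv2.imwrite('pics/a5.png',cv2.resize(a,None,fx=2.9,fy=2.9,interpolation=cv2.INTER_CUBIC))"
```

```text
t: 16.45
tcp_pos: [0.5791, 0.0777, 0.078]
tool_rot: [0.708, 0.707, -0.001, -0.001]
force: [0.5, 0.3, 0.3]
finger_gap: 0.45
gripper_force: 0.0
t 16.45 yaw 89.93 tcp [0.5791 0.0777 0.078 ] -> rows [-0.0004  0.0028  0.049 ] turn -0.001 q6 -0.06
```

View pics/a5.png

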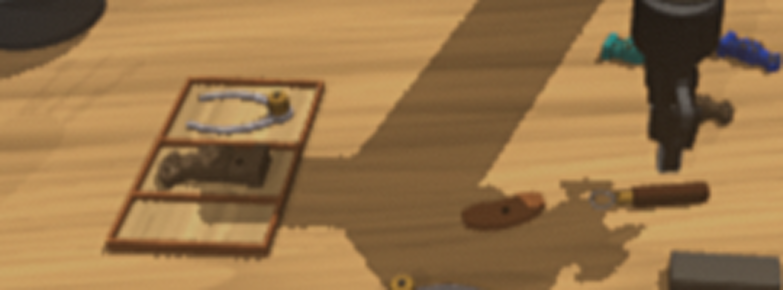

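The fish lies flat in the middle bay at (215,165) and the open callipers are fine. The gripper stands above the loop tool's handle.

```bash
python3 -m pendant '0 0.001 0.03 0 0.45;0 0.001 0.045 0 0.45;0 0.001 0.049 0 0.45;0 0.001 0.049 0 0.45;0 0.001 0.049 0 0.3;0 0.001 0.049 0 0.15;0 0.001 0.049 0 0.05;0 0.001 0.049 0 0.05;0 0.001 0.049 0 0.05;0 0.001 0.049 0 0.05;0 0.001 0.049 0 0.05' 40
python3 -m pendant '0 0 -0.01 0 0.05;0 0 -0.03 0 0.05;0 0 -0.06 0 0.05;0 0 -0.08 0 0.05;0 0 -0.08 0 0.05;0 0 -0.08 0 0.05'
python3 -c "
from h import *
# handle->loop dir -98.1; bay centre (.5766,-.346), grip at -11mm
a=np.radians(-98.1);go(.5766-.011*np.cos(a),-.346-.011*np.sin(a),.1,81.9)"
```

```text
t: 17.6
tcp_pos: [0.5816, 0.0787, 0.031]
tool_rot: [0.707, 0.707, 0.001, 0.001]
force: [-0.9, -1.0, 6.0]
finger_gap: 0.172
gripper_force: 40.7
t: 18.2
tcp_pos: [0.5807, 0.0787, 0.1102]
tool_rot: [0.707, 0.707, 0.0, 0.0]
force: [-0.1, 0.8, -0.1]
finger_gap: 0.169
gripper_force: 40.0
t 18.2 yaw 90.0 tcp [0.5807 0.0787 0.1102] -> rows [-0.4138 -0.0026  0.0102] turn 0.141 q6 -0.06
```

```bash
python3 -m pendant '-0.03 0 0 0.01 0.05;-0.07 0 0 0.02 0.05;-0.11 0 0 0.04 0.05;-0.15 0 0 0.05 0.05;-0.19 -0.001 0 0.06 0.05;-0.23 -0.001 0 0.08 0.05;-0.27 -0.001 0 0.09 0.05;-0.31 -0.002 0 0.11 0.05;-0.35 -0.002 0 0.12 0.05;-0.39 -0.003 0 0.13 0.05;-0.413 -0.003 0 0.141 0.05;-0.414 -0.003 0.01 0.141 0.05;-0.414 -0.003 0.01 0.141 0.05;-0.414 -0.003 0.01 0.141 0.05;-0.414 -0.003 0.01 0.141 0.05'
python3 -c "
from h import *
a=np.radians(-98.1);go(.5766-.011*np.cos(a),-.346-.011*np.sin(a),.040,81.9)
b=eyes.snapshot('scene')['pixels'][120:240,60:220,::-1]
cv2.imwrite('pics/a6.png',cv2.resize(b,None,fx=4,fy=4,interpolation=cv2.INTER_CUBIC))"
```

```text
t: 19.7
tcp_pos: [0.5777, -0.3332, 0.0992]
tool_rot: [0.755, 0.656, -0.0, -0.001]
force: [0.7, 0.2, -0.3]
finger_gap: 0.172
gripper_force: 40.0
t 19.7 yaw 82.03 tcp [ 0.5777 -0.3332  0.0992] -> rows [-0.0019  0.0008  0.0592] turn 0.002 q6 -0.55
```

View pics/a6.png

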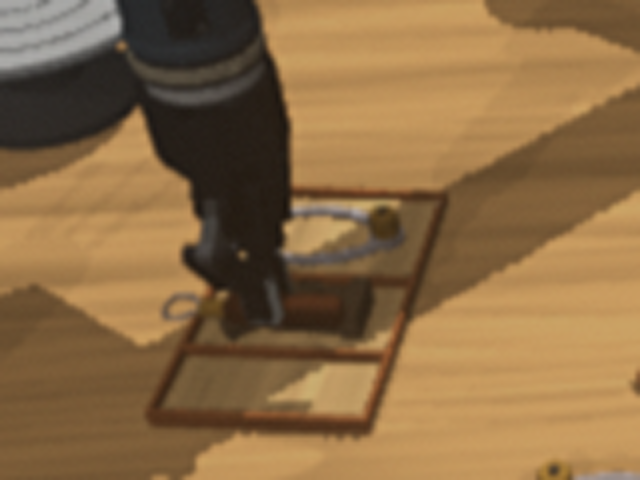

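The loop tool is held level, handle at (310,310). I'll lower it.

```bash
python3 -m pendant '-0.001 0 0.03 0 0.05;-0.001 0 0.05 0 0.05;-0.001 0 0.057 0 0.05;-0.001 0 0.06 0 0.05;-0.001 0 0.0615 0 0.05;-0.001 0 0.0625 0 0.05;-0.001 0 0.0625 0 0.05'
python3 -m pendant '0 0 0.001 0 0.05;0 0 0.001 0 0.05'
```

```text
t: 20.45
tcp_pos: [0.5782, -0.3366, 0.0382]
tool_rot: [0.755, 0.656, 0.0, 0.001]
force: [-0.4, 0.3, -0.1]
finger_gap: 0.17
gripper_force: 40.0
t: 20.65
tcp_pos: [0.5781, -0.3367, 0.037]
tool_rot: [0.755, 0.655, 0.0, 0.001]
force: [0.4, -0.7, 1.4]
finger_gap: 0.172
gripper_force: 40.2
```

```bash
python3 -m pendant '0 0 0.0005 0 0.05;0 0 0.0005 0 0.2;0 0 0.0005 0 0.25;0 0 0.0005 0 0.3;0 0 0.0005 0 0.3;0 0 -0.03 0 0.3;0 0 -0.08 0 0.5;0 0 -0.1 0 0.5;0 0 -0.1 0 0.5'
python3 -c "
from h import *
P=[]
d=eyes.snapshot('scene')
# shut nut: blob of brass pixels in both views
for d in (d,eyes.snapshot('top')):
    X=cloud(d);m=(np.hypot(X[...,0]-.688,X[...,1]+.162)<.02)&(X[...,2]>.021)&(X[...,2]<.034);v,u=np.where(m);print(m.sum(),X[m].mean(0).round(4),proj(d,[.6862,-.1618,.026]).round(1),u.mean().round(1),v.mean().round(1),ray(d,u.mean(),v.mean(),.026).round(4))
go(.6862,-.1618,.12,-10.8)"
```

```text
t: 21.55
tcp_pos: [0.5799, -0.338, 0.1406]
tool_rot: [0.755, 0.656, 0.001, 0.004]
force: [0.5, -0.2, 0.9]
finger_gap: 0.499
gripper_force: 0.0
48 [ 0.6861 -0.1633  0.0253] [198.6 237.7] 198.0 237.9 [ 0.6867 -0.1632  0.026 ]
66 [ 0.685  -0.1621  0.0261] [330.3 116.7] 330.4 117.2 [ 0.685  -0.1621  0.026 ]
t 21.65 yaw 81.92 tcp [ 0.5775 -0.3361  0.1363] -> rows [0.1879 0.0831 0.0163] turn 1.618 q6 -0.55
```

```bash
python3 -m pendant '0.03 0.01 0 0.15 0.5;0.06 0.02 0 0.3 0.5;0.1 0.04 0 0.45 0.5;0.14 0.06 0 0.6 0.5;0.188 0.082 0 0.75 0.5;0.188 0.082 0 0.9 0.5;0.188 0.082 0 1.05 0.5;0.188 0.082 0 1.2 0.5;0.188 0.082 0 1.35 0.5;0.188 0.082 0 1.5 0.5;0.188 0.082 0 1.618 0.5;0.188 0.082 0.02 1.618 0.5;0.188 0.082 0.05 1.618 0.5;0.188 0.082 0.07 1.618 0.5;0.188 0.082 0.07 1.618 0.5;0.188 0.082 0.07 1.618 0.5' 70
python3 -c "
from h import *
go(.6858,-.1622,.031,-10.8)
a=eyes.snapshot('scene')['pixels'][180:270,60:260,::-1]
cv2.imwrite('pics/a7.png',cv2.resize(a,None,fx=4,fy=4,interpolation=cv2.INTER_CUBIC))"
```

```text
t: 23.25
tcp_pos: [0.6842, -0.1613, 0.0644]
tool_rot: [0.996, -0.094, -0.002, -0.001]
force: [0.7, 0.6, 1.0]
finger_gap: 0.5
gripper_force: 0.0
t 23.25 yaw -10.78 tcp [ 0.6842 -0.1613  0.0644] -> rows [0.0018 0.0007 0.0334] turn 0.0 q6 1.37
```

View pics/a7.png

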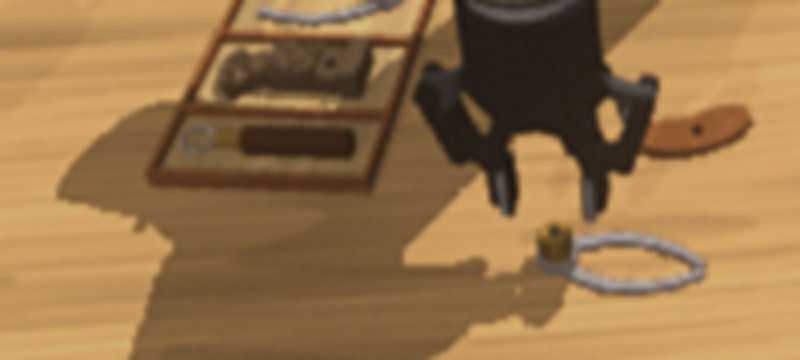

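The loop tool lies flat in the narrowest bay. The fingertips at (508,212) and (592,216) straddle the shut callipers' nut at (554,240).

```bash
python3 -m pendant '0 0 0.02 0 0.5;0 0 0.032 0 0.5;0 0 0.032 0 0.5;0 0 0.032 0 0.3;0 0 0.032 0 0;0 0 0.032 0 0;0 0 0.032 0 0;0 0 0.032 0 0;0 0 0.032 0 0;0 0 0.032 0 0;0 0 0.032 0 0' 70
python3 -m pendant '0 0 -0.01 0 0;0 0 -0.03 0 0;0 0 -0.06 0 0;0 0 -0.08 0 0;0 0 -0.08 0 0;0 0 -0.08 0 0'
python3 -c "
from h import *
go(.4814,.2825,.1,-0.9)"
```

```text
t: 24.4
tcp_pos: [0.686, -0.162, 0.0355]
tool_rot: [0.996, -0.094, 0.001, 0.0]
force: [-1.5, 0.5, 5.2]
finger_gap: 0.2
gripper_force: 68.7
t: 25.0
tcp_pos: [0.685, -0.1615, 0.1142]
tool_rot: [0.996, -0.094, -0.0, -0.0]
force: [0.3, 0.8, -2.4]
finger_gap: 0.195
gripper_force: 68.4
t 25.0 yaw -10.78 tcp [ 0.685  -0.1615  0.1142] -> rows [-0.283  -0.3981  0.0143] turn -0.172 q6 1.37
```

```bash
python3 -m pendant '-0.02 -0.028 0 -0.01 0;-0.042 -0.06 0 -0.02 0;-0.066 -0.093 0 -0.04 0;-0.09 -0.127 0 -0.05 0;-0.115 -0.162 0 -0.07 0;-0.14 -0.197 0 -0.08 0;-0.165 -0.232 0 -0.1 0;-0.19 -0.267 0 -0.11 0;-0.215 -0.302 0 -0.13 0;-0.24 -0.337 0 -0.14 0;-0.262 -0.368 0 -0.16 0;-0.28 -0.393 0 -0.172 0;-0.283 -0.398 0.01 -0.172 0;-0.283 -0.398 0.014 -0.172 0;-0.283 -0.398 0.014 -0.172 0;-0.283 -0.398 0.014 -0.172 0'
python3 -c "
from h import *
go(.4814,.2825,.0425,-0.9)
a=eyes.snapshot('scene')['pixels'][110:230,270:430,::-1]
cv2.imwrite('pics/a8.png',cv2.resize(a,None,fx=4,fy=4,interpolation=cv2.INTER_CUBIC))"
```

```text
t: 26.6
tcp_pos: [0.4822, 0.281, 0.0996]
tool_rot: [1.0, -0.009, -0.001, 0.0]
force: [-0.8, -0.3, -1.0]
finger_gap: 0.192
gripper_force: 68.5
t 26.6 yaw -1.03 tcp [0.4822 0.281  0.0996] -> rows [-0.0008 -0.0016  0.0571] turn -0.002 q6 1.92
```

View pics/a8.png

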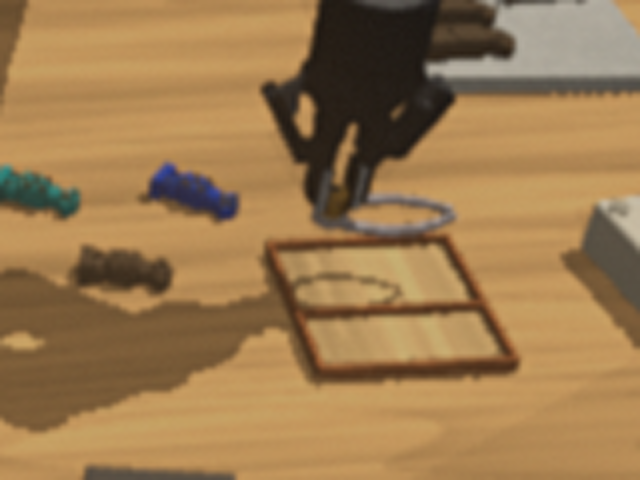

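The shut callipers are held level, nut at (338,200), over the wider bay. I'll lower them.

```bash
python3 -m pendant '0 0 0.03 0 0;0 0 0.045 0 0;0 0 0.052 0 0;0 0 0.055 0 0;0 0 0.057 0 0;0 0 0.057 0 0'
python3 -m pendant '0 0 0.001 0 0;0 0 0.002 0 0;0 0 0.002 0 0'
```

```text
t: 27.25
tcp_pos: [0.4823, 0.2822, 0.0438]
tool_rot: [1.0, -0.008, 0.0, -0.0]
force: [0.9, 0.9, -1.6]
finger_gap: 0.197
gripper_force: 68.5
t: 27.55
tcp_pos: [0.4818, 0.2823, 0.0415]
tool_rot: [1.0, -0.008, 0.0, -0.0]
force: [-0.7, -0.9, -0.3]
finger_gap: 0.197
gripper_force: 68.5
```

```bash
python3 -m pendant '0 0 0.001 0 0;0 0 0.001 0 0;0 0 0.001 0 0.25;0 0 0.001 0 0.35;0 0 0.001 0 0.45;0 0 0.001 0 0.45;0 0 -0.03 0 0.45;0 0 -0.08 0 0.5;0 0 -0.12 0 0.5;0 0 -0.12 0 0.5;0 0 -0.12 0 0.5'
python3 -c "
from h import *
go(.458,.137,.1,78.5)"
```

```text
t: 28.65
tcp_pos: [0.4821, 0.2824, 0.1623]
tool_rot: [1.0, -0.008, 0.001, -0.0]
force: [0.6, -0.5, -0.7]
finger_gap: 0.499
gripper_force: 0.0
t 28.65 yaw -0.92 tcp [0.4821 0.2824 0.1623] -> rows [-0.0219  0.1458  0.0621] turn -1.386 q6 1.92
```

```bash
python3 -m pendant '-0.022 0.04 0 -0.15 0.5;-0.022 0.08 0 -0.3 0.5;-0.022 0.12 0 -0.45 0.5;-0.022 0.146 0 -0.6 0.5;-0.022 0.146 0 -0.75 0.5;-0.022 0.146 0 -0.9 0.5;-0.022 0.146 0 -1.05 0.5;-0.022 0.146 0 -1.2 0.5;-0.022 0.146 0 -1.35 0.5;-0.022 0.146 0.03 -1.386 0.5;-0.022 0.146 0.06 -1.386 0.5;-0.022 0.146 0.08 -1.386 0.5;-0.022 0.146 0.08 -1.386 0.5;-0.022 0.146 0.08 -1.386 0.5' 30
python3 -c "
from h import *
go(.458,.1365,.029,78.5)
a=eyes.snapshot('scene')['pixels'][110:210,270:430,::-1]
cv2.imwrite('pics/a9.png',cv2.resize(a,None,fx=5,fy=5,interpolation=cv2.INTER_CUBIC))"
```

```text
t: 30.05
tcp_pos: [0.4563, 0.1365, 0.0802]
tool_rot: [0.775, 0.633, -0.001, -0.001]
force: [0.4, 0.3, -0.2]
finger_gap: 0.499
gripper_force: 0.0
t 30.05 yaw 78.48 tcp [0.4563 0.1365 0.0802] -> rows [0.0003 0.0018 0.0512] turn -0.0 q6 0.26
```

View pics/a9.png

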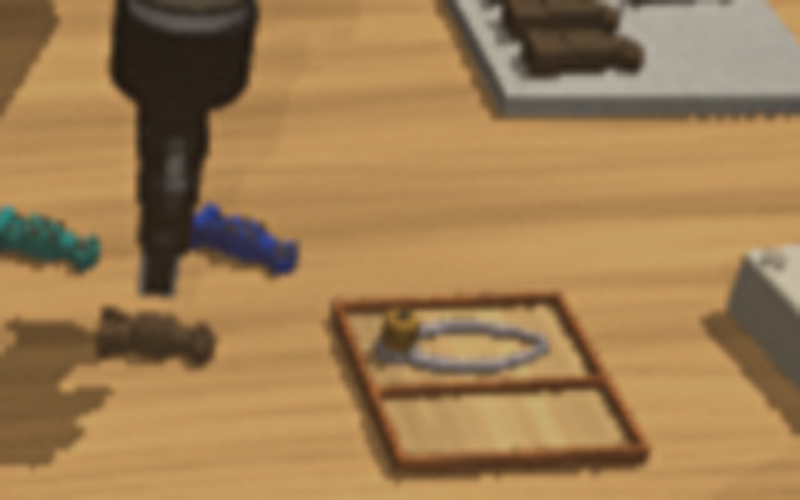

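The shut callipers lie flat in the wider bay, nut at (402,328). The gripper at (157,290) is over the small fish's mid body at (152,335).

```bash
python3 -m pendant '0 0.001 0.03 0 0.5;0 0.001 0.045 0 0.5;0 0.001 0.05 0 0.5;0 0.001 0.05 0 0.5;0 0.001 0.05 0 0.35;0 0.001 0.05 0 0.2;0 0.001 0.05 0 0.1;0 0.001 0.05 0 0.1;0 0.001 0.05 0 0.1;0 0.001 0.05 0 0.1;0 0.001 0.05 0 0.1' 30
python3 -m pendant '0 0 -0.01 0 0.1;0 0 -0.03 0 0.1;0 0 -0.06 0 0.1;0 0 -0.08 0 0.1;0 0 -0.08 0 0.1;0 0 -0.08 0 0.1'
python3 -c "
from h import *
go(.553,.3214,.1,89.1)"
```

```text
t: 31.2
tcp_pos: [0.4589, 0.1365, 0.0324]
tool_rot: [0.774, 0.633, 0.001, 0.001]
force: [0.0, -0.6, 6.0]
finger_gap: 0.258
gripper_force: 29.4
t: 31.8
tcp_pos: [0.4585, 0.1364, 0.1119]
tool_rot: [0.774, 0.633, 0.001, 0.0]
force: [-0.2, -0.5, -0.6]
finger_gap: 0.256
gripper_force: 29.4
t 31.8 yaw 78.49 tcp [0.4585 0.1364 0.1119] -> rows [0.2001 0.0556 0.0121] turn -0.185 q6 0.26
```

```bash
python3 -m pendant '0.03 0.008 0 -0.02 0.1;0.065 0.018 0 -0.05 0.1;0.1 0.028 0 -0.08 0.1;0.135 0.038 0 -0.12 0.1;0.17 0.047 0 -0.15 0.1;0.2 0.055 0 -0.185 0.1;0.2 0.0555 0.01 -0.185 0.1;0.2 0.0555 0.012 -0.185 0.1;0.2 0.0555 0.012 -0.185 0.1;0.2 0.0555 0.012 -0.185 0.1'
python3 -c "
from h import *
go(.553,.3214,.040,89.1)
a=eyes.snapshot('scene')['pixels'][110:210,290:450,::-1]
cv2.imwrite('pics/a10.png',cv2.resize(a,None,fx=5,fy=5,interpolation=cv2.INTER_CUBIC))"
```

```text
t: 32.8
tcp_pos: [0.5518, 0.32, 0.0986]
tool_rot: [0.713, 0.701, -0.001, -0.0]
force: [-0.3, 0.7, 0.0]
finger_gap: 0.256
gripper_force: 29.4
t 32.8 yaw 89.01 tcp [0.5518 0.32   0.0986] -> rows [0.0014 0.0014 0.0586] turn -0.002 q6 0.37
```

View pics/a10.png

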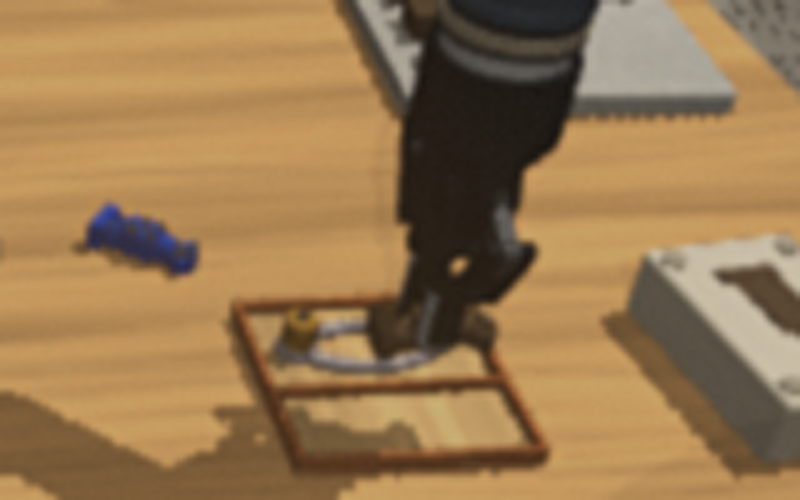

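The small fish hangs level at (430,330), above the narrower bay. I'll lower it.

```bash
python3 -m pendant '0 0 0.03 0 0.1;0 0 0.047 0 0.1;0 0 0.054 0 0.1;0 0 0.057 0 0.1;0 0 0.058 0 0.1;0 0 0.058 0 0.1'
python3 -m pendant '0 0 0.001 0 0.1;0 0 0.002 0 0.1;0 0 0.002 0 0.1'
```

```text
t: 33.45
tcp_pos: [0.5532, 0.3215, 0.0419]
tool_rot: [0.713, 0.701, 0.001, 0.0]
force: [-0.2, -0.6, -0.4]
finger_gap: 0.256
gripper_force: 29.4
t: 33.75
tcp_pos: [0.5528, 0.3214, 0.0396]
tool_rot: [0.713, 0.701, 0.0, 0.0]
force: [0.1, -0.2, -0.3]
finger_gap: 0.25
gripper_force: 29.4
```

```bash
python3 -m pendant '0 0 0.001 0 0.1;0 0 0.0015 0 0.1;0 0 0.0015 0 0.1;0 0 0.0015 0 0.1'
```

```text
t: 34.15
tcp_pos: [0.5529, 0.3215, 0.0385]
tool_rot: [0.713, 0.701, 0.0, 0.0]
force: [-1.6, -1.5, 5.2]
finger_gap: 0.256
gripper_force: 29.9
```

```bash
python3 -m pendant '0 0 0 0 0.27;0 0 0 0 0.3;0 0 0 0 0.35;0 0 0 0 0.4;0 0 0 0 0.4;0 0 -0.03 0 0.4;0 0 -0.08 0 0.5;0 0 -0.13 0 0.5;0 0 -0.18 0 0.5;0 0 -0.2 0 0.5;-0.1 0 -0.2 0 0.5;-0.2 0 -0.2 0 0.5;-0.3 0.15 -0.2 0 0.5;-0.3 0.15 -0.2 0 0.5;-0.3 0.15 -0.2 0 0.5;-0.3 0.15 -0.2 0 0.5;-0.3 0.15 -0.2 0 0.5'
python3 -c "
from h import *
for n in ('top','scene'):
    d=eyes.snapshot(n);P=cloud(d)
    for nm,c,y in (('co',(.420,-.324),81.9),('fl',(.508,-.336),81.9),('lt',(.5766,-.346),81.9),('cs',(.482,.3225),89.1),('fs',(.553,.3214),89.1)):
        a=np.radians(y);e=np.array([np.cos(a),np.sin(a)]);f=np.array([e[1],-e[0]]);q=P[...,:2]-c
        s,w=q@e,q@f;m=(abs(s)<.064)&(abs(w)<(.024 if nm in('lt','fs') else .030))&(P[...,2]>.0105)&(P[...,2]<.1)
        if m.any(): print(n,nm,m.sum(),'len',np.percentile(s[m],[1,99]).round(3),'wid',np.percentile(w[m],[1,99]).round(3),'z95',np.percentile(P[m][:,2],[50,97]).round(3))
    if n=='top': T=d
a=eyes.snapshot('scene')['pixels'][110:260,50:430,::-1];b=T['pixels'][80:280,80:460,::-1]
cv2.imwrite('pics/end.png',cv2.resize(np.vstack([a,b]),None,fx=1.7,fy=1.7,interpolation=cv2.INTER_CUBIC))"
```

```text
t: 35.85
tcp_pos: [0.6986, 0.0171, 0.2376]
tool_rot: [0.713, 0.701, -0.0, -0.0]
force: [1.4, 1.1, -0.7]
finger_gap: 0.503
gripper_force: 0.0
top co 304 len [-0.049  0.049] wid [-0.029  0.029] z95 [0.013 0.034]
top fl 675 len [-0.052  0.046] wid [-0.019  0.022] z95 [0.028 0.033]
top lt 333 len [-0.057  0.054] wid [-0.01   0.011] z95 [0.022 0.026]
scene co 139 len [-0.049  0.049] wid [-0.029  0.03 ] z95 [0.014 0.033]
scene fl 437 len [-0.052  0.044] wid [-0.018  0.023] z95 [0.025 0.032]
scene lt 259 len [-0.058  0.052] wid [-0.01   0.011] z95 [0.02  0.025]
scene cs 138 len [-0.054  0.046] wid [-0.02   0.023] z95 [0.013 0.033]
scene fs 208 len [-0.032  0.035] wid [-0.013  0.014] z95 [0.021 0.028]
```

View pics/end.png

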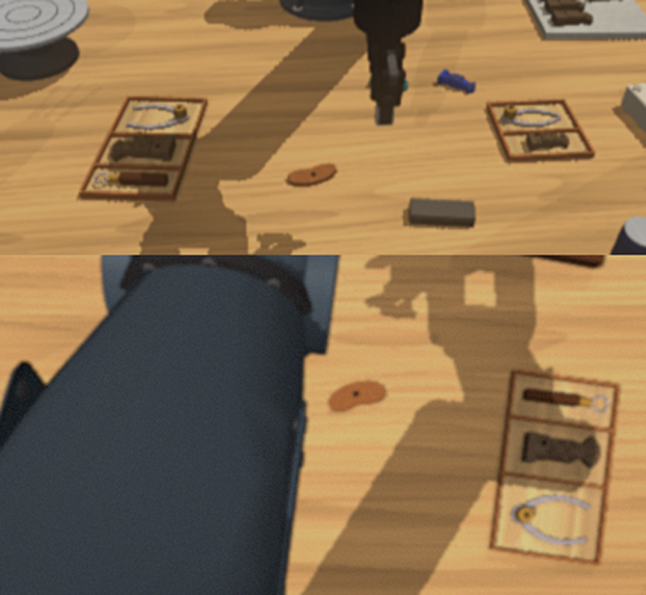

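All five items lie flat, centred in their bays: in the scene half of the picture at (160,117), (142,150), (135,180), (530,118) and (547,141). The rib at (312,174) and the whetstone at (440,212) have not moved.

```bash
python3 -c "
from station import job
print(job.sign_off())"
```

```text
the job is handed in; nothing more can be done
None
```

Both kits are made up in the order asked and handed in at about 36 s of the 144 s; the final pictures show all five items flat and lengthwise in their bays, with the rib and whetstone where they lay.

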